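# Unlock the medicine drawer and stow the bottle

### The job

Take the red-handled key from its stand, push it fully home into the brass lock on the slanted top of the white medicine chest, and turn it clockwise about a quarter turn until the hidden bolt lets the drawer spring open. Leave the key fully home in the lock, then pick up the amber bottle and set it down gently (not dropped) and upright on the cork pad in the drawer's one free cell. Leave the drawer fully open, and do not upset the tumbler, the mascara, the brush pot or the two small jars in the drawer.

Things in the scene. Friction and masses are not known exactly. Their poses are not given: they have to be found in the camera images.
- key: Key, loose, 70 g, 108 mm. Origin: blade tip; z towards the handle. Blade 14 (x) by 6 mm (y), z 0-38, first 8 mm only 10 x 3.6; collar 32 mm diameter, z 38-44; round stem 14 mm; flat red handle 46 (x) by 14 mm (y), z 58-108. Fits either way round (half turn about z). Starts upright in its stand, collar on the stand's top, with up to 2 mm of play.
- key_collar (a point): Centre of the underside of the key's collar, on the key's axis 38 mm above the blade tip. Axes as the key.
- key_stand: Fixed marble block 70 x 70 x 45 mm with a slot through its middle in which the key stands; origin at the centre of its underside, z up. Lift the key 40 mm to clear it. It may stand on the robot's left or right.
- chest: Fixed white medicine chest, 200 mm deep (x), 214 mm wide (y). Origin at the centre of its underside, z up; its front (-x) faces the robot, give or take its yaw. The slanted top rises from 66 mm high in front to 203 mm at the back (0.6 rad from level) and carries the lock, 90 mm behind the front face. The drawer is in the front, below.
- keyhole (a point): Centre of the keyhole's mouth on the brass lock plate (46 mm square, 4 mm proud of the slanted top). z: lock axis, outwards, up and towards the robot, 0.6 rad from vertical. Slot 16.4 mm along x, 8.4 mm along y, 40 mm deep, open below, edge chamfered 2 mm; x, y turn with the plate. Key fully home: collar on this face, blade 38 mm inside.
- lockplate (a joint): Turn of the lock plate, rad: 0 to 1.57, growing clockwise as seen from outside (looking along -z of the keyhole). It starts locked between 0 and 0.4, stays where it is left (friction about 0.1 N m); the bolt lets go at about 1.2, and 1.57 is its stop.
- drawer (a joint): How far the drawer is out, m: 0 shut, 0.10 fully out, towards the chest's -x. A soft spring (4 N shut, 1 N open) pushes it out by itself within about two seconds once the bolt is withdrawn, and holds it there.
- cork_pad: Cork pad 50 x 50 x 5 mm in the drawer's free cell (any of three side by side along the chest's y, 54 mm square inside, walls 40 mm, front 54 mm above the table). Origin: centre of its underside, 10 mm above the table, z up. It rides with the drawer: shut, 65 mm in front of the chest's origin, covered; open, 165 mm in front, clear from above.
- bottle: Amber medicine bottle with white cap, loose, upright: 42 mm in diameter, 105 mm tall, about 140 g. Origin at the centre of its underside, z up. It stands on the side opposite the key stand.
- jar_a: Small white jar with green cap, 44 mm in diameter, 42 mm tall, standing in one of the other drawer cells; origin at the centre of its underside. Must stay upright.
- jar_b: As jar_a, with red cap, in the remaining cell.
- tumbler: Cobalt glass tumbler, 72 mm across, 100 mm tall, loose bystander; origin at the centre of its underside.
- mascara: Black mascara tube with gold cap, 22 mm in diameter, 115 mm tall, standing loose, a bystander; origin at the centre of its underside.
- brush_pot: White porcelain brush pot, 80 mm across, 95 mm tall, with a hair stick and a brush sticking out to 170 mm, loose bystander; origin at the centre of its underside.
Things that resemble listed ones, but are neither listed nor needed, are in the scene too. Leave any green or turquoise look-alike of the key alone. Of the things that look like the bottle, take the one that is farthest from the robot's base at the start.

How it is judged (in metres and radians):
On the way, in this order (a step that is already met when the one before it is completed fails the run):
1. the key is fully home in the still locked lock (distance between key_collar and keyhole below 0.005 m and angle between the z axis of key and the z axis of keyhole, either way round below 0.12 rad and value of joint lockplate below 0.9 rad), for 0.1 s.
2. the key, fully home, has been turned and the drawer has sprung out (distance between key_collar and keyhole below 0.005 m and angle between the z axis of key and the z axis of keyhole, either way round below 0.12 rad and value of joint lockplate above 1.1 rad and value of joint drawer above 0.09 m), for 0.2 s.
At the end, for the whole second after the job is handed in: Key collar within 5 mm of the lock face, axis within 0.12 rad; lock past 1.1 rad; drawer at least 90 mm out; bottle at rest on the cork pad, upright within 0.1 rad, within 15 mm of its centre each way; pad flat in its cell; jars upright within 0.2 rad; all let go (all of step 2 and x of bottle in the frame of cork_pad between -0.015 and 0.015 m and y of bottle in the frame of cork_pad between -0.015 and 0.015 m and z of bottle in the frame of cork_pad between 0 and 0.01 m and height (world z) of cork_pad below 0.016 m and angle between bottle's own z axis and vertical below 0.1 rad and linear speed of bottle below 0.03 m/s and angle between each of jar_a, jar_b's own z axis and vertical below 0.2 rad); the robot touches nothing.
It fails at once if the tumbler is shoved more than 30 mm or tipped more than 0.35 rad (distance of tumbler from where it was at the start of the episode above 0.03 m or angle between tumbler's own z axis and vertical above 0.35 rad).
It fails at once if the mascara is shoved more than 30 mm or tipped more than 0.35 rad (distance of mascara from where it was at the start of the episode above 0.03 m or angle between mascara's own z axis and vertical above 0.35 rad).
It fails at once if the brush pot is shoved more than 30 mm or tipped more than 0.35 rad (distance of brush_pot from where it was at the start of the episode above 0.03 m or angle between brush_pot's own z axis and vertical above 0.35 rad).
It fails at once if a small jar in the drawer is tipped over (more than 0.5 rad) (angle between any of jar_a, jar_b's own z axis and vertical above 0.5 rad).
It fails at once if the bottle is dropped: it moves at over 0.6 m/s with nothing holding it (linear speed of bottle above 0.6 m/s and contact force between bottle and anything else below 0.2 N).
It also fails if it takes over 61 s, if anything falls off the work surface, if the arm or the gripper's body presses on something with over 40 N, if the wrist force passes 120 N, or if a joint passes its speed limit or range.

### The arm

A 6-joint arm with a two-finger parallel gripper is mounted at the origin on the work surface. World frame = base frame: x ahead of the robot, y to its left, z up, the work surface at z = 0. Lengths are in mm, angles in rad, forces in N, time in s.
With the tool pointing down it reaches from about 275 to 750 mm from the base axis. Payload 10.2 kg.
Tool frame: the origin (TCP) lies between the finger pads; the fingertips stand 25 mm ahead of it and the grasp point (between the pads) lies 6 mm ahead of it; z points along the fingers, y is the line along which they close (so a half turn about z gives the same grasp; the last joint's range is limited). The gripper opens to 85 mm and grips with 20 to 120 N. Pads are 22 mm wide; open, the fingers measure 114 mm over their backs; the gripper's body (76 mm by 85 mm) begins 54 mm behind the grasp point. The pads swing forward as they close: fully open they stand 13 mm farther back than shut.
Start: joints at [-1.329, 0.313, 1.498, -0, 1.331, -0.223], TCP at [235.317, -469.316, 256.294] pointing down, gripper open.
Joint ranges: [-2.94, 2.94], [-0.97, 2.17], [0.19, 2.56], [-1.23, 4.37], [0.02, 3.11], [-2.88, 2.88]. Speed limits (rad/s): [2.39, 2.39, 3.01, 3.14, 3.14, 3.14].

### API

Orientations are given as a rotation vector (axis times angle).
In Python, from bench import manip gives the robot as it stands. The module is installed in compiled form; this text tells all that it offers.
- The arm moves only by the tool servo_tool, never from a script. Its argument "commands" is one flat list of numbers, 5 for each row, row after row: the shift along the tool's x, y, z as a fraction of full scale, then the turn about the tool's z as a fraction of full scale, then the opening, from 0 (shut) to 1 (fully open). A call has 1 to 5 rows; each row shifts and turns the commanded pose from where the row before left it, along the tool's axes as they then stand; what a row does not reach is not made up. Full scale, the value 1, is 0.04 m for a shift and 4 degrees for a turn. A row lasts 1/8 s, in which the tool goes at most 62.5 mm and 10.7 degrees, less where a joint would pass 70% of its speed; a pose out of reach is approached as far as the arm can. A call with a number of a shift or a turn outside -1 to 1 is refused whole. A call with a gripper value outside its range is refused whole. The fingers move at their own pace and stop on an object; "squeeze" is the grip in N (left out, the last holds). Time passes only in rows, so rows that do not move let the fingers close. It gives the time, the measured TCP pose, the force, the opening and the grip force at its end, in the units of the state.
- manip.observe(): the state, without advancing time (a new reading comes with each control period).
- manip.grab_frame(name): name is "scene" or "top" or "wrist"; returns a dict with "pixels" (400x640x3 uint8, red, green, blue), "vfov" (degrees; the focal length in pixels is half the picture's height over the tangent of half this angle, whatever the lens; pixels are square), "cx", "cy" (the principal point, pixels), "world_from_camera" (4x4, takes a point from camera to world coordinates); the wrist camera has in their place "hand_eye" (4x4, takes a point from camera to tool coordinates, whose origin is the TCP and whose axes are the flange's). Camera axes: x right, y up, looking along -z (the intrinsics and any distortion apply to the point x, -y, -z); pixel columns grow to the right and rows downward; lengths in mm; the calibration is good to about 2 mm. A picture is of the moment at which its call begins: read the wrist's pose just before it. There is no depth.
- manip.hand_in(): hands the job in; it is judged then, once.
Trained networks look in the newest picture that a camera, given by its name, has taken for a name from the list of things; names that differ only in an ending like _2 or _b are one class to them, and where a whole thing is asked for, a point or a joint stands for the part that bears it (a point fixed in the world has none). Each returns a list of dicts, best first, with "confidence" (0 to 1); they miss things now and then, are a little off and sometimes report something else, mostly with a low value. They report only what shows in the picture. A call takes as long as a camera call. They do not tell look-alikes from the thing itself.
- manip.find_in(camera, thing): "location" ([x, y, z] in mm, in the coordinates of the camera as it stood for that picture, good to about 4 mm: the middle of the surface that is visible of it).
- manip.place_of(camera, thing): "location" ([x, y, z] in mm, in the coordinates of the camera as it stood for that picture, good to about 4 mm: a listed point, or the origin of a listed thing).
The state is a dict: "clock": time; "q": joint angles; "joint_velocities": joint speeds; "joint_torque": joint torques, N m; "position": TCP position; "tool_rot": TCP orientation; "force": force on the tool from outside, world axes, zero at the start; "ft_torque": the same for the moment, N m; "finger_gap": finger opening in mm; "gripper_force": force on a finger pad.
Only numpy, scipy, OpenCV 4.12 (cv2) and the standard library are available. Lean on these libraries where they do the work, as an engineer would, in place of code of your own. Each camera call takes 0.05 s, during which the arm holds its last target. There are 200 camera calls.

## Working session

There is one attempt and no reset: what is moved stays moved. The work goes in short steps, Python scripts to look and compute and a tool call to move; the robot and the scene stay as the last step left them, time stands still between calls to the robot, and variables do not carry over. Pictures are saved under pics/ and viewed, at most 10 in all, crops included, and the job is handed in when it is done.

Besides the shell and the picture viewer there is one more tool, called after "Request:" as a command line: name --argument value ..., lists and objects as JSON in quotes. servo_tool: Moves the arm, as the interface text tells. Its arguments: {"type":"object","properties":{"commands":{"type":"array","items":{"type":"number"}},"squeeze":{"type":"number"}},"required":["commands"]}

```bash
mkdir -p pics; cat > h.py <<'E'
import numpy as np, cv2, sys
from bench import manip
from scipy.spatial.transform import Rotation as R
def T_tool(s):
    T=np.eye(4);T[:3,:3]=R.from_rotvec(s["tool_rot"]).as_matrix();T[:3,3]=s["position"];return T
def grab(c,save=None):
    s=manip.observe();f=manip.grab_frame(c)
    W=np.array(f["world_from_camera"]) if "world_from_camera" in f else T_tool(s)@np.array(f["hand_eye"])
    if save: cv2.imwrite("pics/"+save,f["pixels"][:,:,::-1])
    fl=200/np.tan(np.radians(f["vfov"])/2)
    return f,W,fl
def proj(f,W,fl,p):
    c=np.linalg.inv(W)@np.append(p,1);return f["cx"]+fl*c[0]/-c[2],f["cy"]-fl*c[1]/-c[2]
def look(c,things,save=None,fn="place_of",n=4):
    f,W,fl=grab(c,save)
    for t in things:
        for d in getattr(manip,fn)(c,t)[:n]:
            p=(W@np.append(d["location"],1))[:3]
            print(c,t,round(d["confidence"],2),p.round(0),np.round(proj(f,W,fl,p)))
    return f,W,fl
E
python3 - <<'E'
from h import *
s=manip.observe();print(s); print(T_tool(s).round(3))
for c in("scene","top"):
    f,W,fl=look(c,["key","key_collar","key_stand","keyhole","chest","cork_pad","bottle","tumbler","mascara","brush_pot"],c+"0.png")
    print({k:v for k,v in f.items() if k!="pixels"})
f=manip.grab_frame("wrist");print({k:v for k,v in f.items() if k!="pixels"})
E
```

```text
{'clock': 0.0, 'q': array([-1.32938304e+00,  3.13451122e-01,  1.49847190e+00, -5.34382089e-06,
        1.33101341e+00, -2.23410693e-01]), 'joint_velocities': array([-0.00061976, -0.00010827, -0.00081351, -0.00052789, -0.00192708,
       -0.00144828]), 'joint_torque': array([ 3.18526045e-04, -4.12266576e+01, -2.59740239e+01, -1.83261309e-04,
        4.11510759e-03,  1.75310663e-05]), 'position': array([ 235.26330492, -469.06633577,  255.72138257]), 'tool_rot': array([-3.05581879e+00, -7.23280836e-01,  2.71403025e-05]), 'force': array([-0.52705485,  1.29273712,  0.51053094]), 'ft_torque': array([-0.03878793,  0.01271854,  0.01052882]), 'gripper_force': 0.0, 'finger_gap': 85.7086939415611}
[[ 8.94000e-01  4.48000e-01 -0.00000e+00  2.35263e+02]
 [ 4.48000e-01 -8.94000e-01  1.00000e-03 -4.69066e+02]
 [ 0.00000e+00 -1.00000e-03 -1.00000e+00  2.55721e+02]
 [ 0.00000e+00  0.00000e+00  0.00000e+00  1.00000e+00]]
scene key 0.86 [ 350. -269.   -2.] [239. 167.]
scene key 0.68 [735. 285.   1.] [437. 294.]
scene key 0.62 [ 452. -297.    8.] [220. 188.]
scene key 0.59 [ 473. -407.   -4.] [182. 194.
[... 2081 characters left out ...]
1692e+02],
       [-9.99692827e-01,  2.13883035e-02,  1.25216887e-02,
         3.63369018e+01],
       [ 1.63405958e-02,  1.88940890e-01,  9.81852497e-01,
         1.05224677e+03],
       [ 0.00000000e+00,  0.00000000e+00,  0.00000000e+00,
         1.00000000e+00]])}
{'vfov': 70.65841604658554, 'cx': 323.0923380335872, 'cy': 194.09209042139466, 'hand_eye': array([[ 2.24846341e-04,  9.50567373e-01,  3.10518305e-01,
         7.94874469e+01],
       [ 9.99999338e-01,  1.36803804e-04, -1.14288729e-03,
         1.51804639e+00],
       [-1.12887146e-03,  3.10518357e-01, -9.50566713e-01,
        -1.17409467e+02],
       [ 0.00000000e+00,  0.00000000e+00,  0.00000000e+00,
         1.00000000e+00]])}
```

```bash
python3 - <<'E'
import cv2,numpy as np
s=cv2.imread("pics/scene0.png");t=cv2.imread("pics/top0.png")
a=cv2.resize(s[130:330,140:540],(800,400));
b=np.hstack([cv2.resize(s[130:230,150:270],(240,200),interpolation=2),cv2.resize(t[210:310,400:520],(240,200),interpolation=2),cv2.resize(t[140:240,280:472],(320,200)) ])
b=cv2.resize(b,(800,200));cv2.imwrite("pics/a.png",np.vstack([a,b]))
E
```

```text
(no output)
```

View pics/a.png

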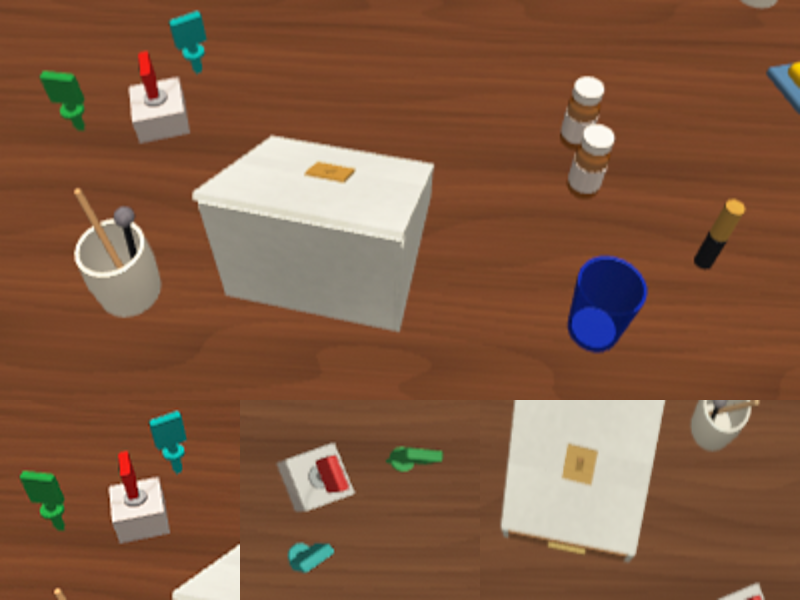

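Candidates for the key: red in the marble stand at scene pixel (215,170), green at (172,178), turquoise at (234,150). I choose the red one. Candidates for the bottle: (434,205) and (431,185). The first is at about (528,291) and is the farther from the base. Next I move the wrist camera over the key.

Request:
servo_tool --commands '[0.96, -0.2, 0.1, 0, 1, 0.96, -0.2, 0.1, 0, 1, 0.96, -0.2, 0.1, 0, 1, 0.96, -0.2, 0.1, 0, 1]'

```text
clock: 1.65
position: [359.2, -371.0, 240.3]
tool_rot: [3.057, 0.723, 0.0]
force: [-0.3, 0.5, -0.4]
finger_gap: 85.3
gripper_force: 0.0
```

Request:
servo_tool --commands '[0.96, -0.2, 0.1, 0, 1, 0.96, -0.2, 0.1, 0, 1, 0.96, -0.2, 0.1, 0, 1, 0, 0, 0, 0, 1]'

```text
clock: 2.15
position: [451.8, -297.2, 227.9]
tool_rot: [-3.055, -0.728, 0.0]
force: [-0.9, -0.8, -0.7]
finger_gap: 85.1
gripper_force: 0.0
```

```bash
python3 - <<'E'
from h import *
f,W,fl=look("wrist",["key","key_collar","key_stand"],"w1.png")
im=f["pixels"].astype(int)
m=((im[...,0]>120)&(im[...,1]<70)&(im[...,2]<70)).astype(np.uint8)
c=max(cv2.findContours(m,0,2)[0],key=cv2.contourArea);print(cv2.boundingRect(c),cv2.minAreaRect(c))
print(manip.observe()["position"])
E
```

```text
wrist key 0.81 [ 346. -269.    1.] [267. 229.]
wrist key 0.71 [ 450. -303.    9.] [325. 174.]
wrist key 0.62 [ 479. -411.    2.] [412. 190.]
wrist key_collar 0.86 [ 347. -270.   37.] [263. 241.]
wrist key_collar 0.84 [ 480. -415.   40.] [424. 201.]
wrist key_collar 0.77 [ 450. -299.   46.] [322. 180.]
wrist key_collar 0.32 [ 450. -303.    4.] [325. 173.]
wrist key_stand 0.62 [ 452. -300.    1.] [324. 170.]
(347, 330, 1, 1) ((347.0, 330.0), (0.0, 0.0), 0.0)
[ 449.93465563 -299.43648918  228.40998801]
```

View pics/w1.png

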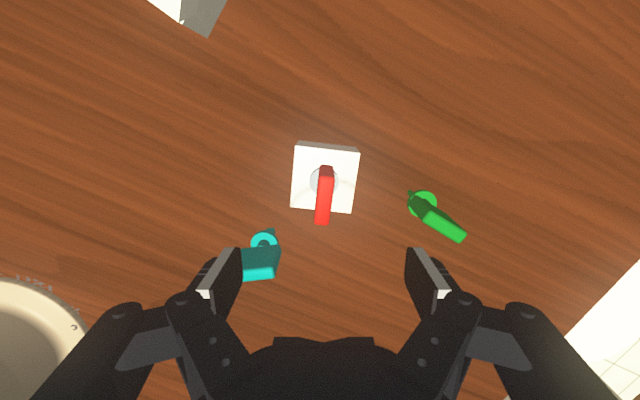

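```bash
cat > fit.py <<'E'
from h import *
from scipy.optimize import minimize
f,W,fl=grab("wrist")
im=f["pixels"].astype(int)
m=((im[...,0]>100)&(im[...,0]>3.0*im[...,1])&(im[...,0]>3.0*im[...,2])).astype(np.uint8);m=cv2.morphologyEx(m,cv2.MORPH_OPEN,np.ones((3,3)))
cs=sorted(cv2.findContours(m,0,2)[0],key=cv2.contourArea)[-1]
print(cv2.contourArea(cs),cv2.minAreaRect(cs))
mm=np.zeros_like(m);cv2.drawContours(mm,[cs],-1,1,-1)
def sil(p):
    x,y,a=p;c,s=np.cos(a),np.sin(a);pts=[]
    for u in(-23,23):
        for v in(-7,7):
            for z in(65,115):
                pts.append(proj(f,W,fl,[x+c*u-s*v,y+s*u+c*v,z]))
    h=cv2.convexHull(np.array(pts,np.float32));o=np.zeros(mm.shape,np.uint8)
    cv2.fillConvexPoly(o,(h*16).round().astype(np.int32),1,shift=4);return o
best=None
for a in np.arange(0,3.14,.2):
    r=minimize(lambda p:np.sum(sil(p)!=mm),[450,-299,a],method="Nelder-Mead",options=dict(initial_simplex=[[450,-299,a],[456,-299,a],[450,-293,a],[450,-299,a+.15]]))
    if best is None or r.fun<best.fun:best=r
print(best.x,best.fun,mm.sum())
T=T_tool(manip.observe());ta=np.arctan2(T[1,0],T[0,0])
print("tool x angle",ta,"turn to key x",(best.x[2]-ta+np.pi/2)%np.pi-np.pi/2)
print("tool delta",T[:3,:3].T@(np.array([best.x[0],best.x[1],0])-T[:3,3]))
E
python3 fit.py
```

```text
50.5 ((322.0, 217.0), (8.0, 10.0), 90.0)
[ 440.63524887 -305.71645833    3.59093258] 973.0 66
tool x angle 0.4635982715335146 turn to key x -0.014258349996190134
tool delta [-11.06772706   1.38132159 228.43333488]
```

```bash
python3 - <<'E'
s=open("fit.py").read()
i=s.index("m=((im");j=s.index("m=cv2.morph")
s=s[:i]+'hsv=cv2.cvtColor(f["pixels"],cv2.COLOR_RGB2HSV).astype(int);print([list(im[r,323]) for r in (170,180,190,205,215,222)]);m=(((hsv[...,0]<4)|(hsv[...,0]>175))&(hsv[...,1]>170)&(hsv[...,2]>90)).astype(np.uint8);'+s[j:]
open("fit.py","w").write(s)
E
python3 fit.py
```

```text
[[np.int64(159), np.int64(83), np.int64(66)], [np.int64(255), np.int64(104), np.int64(85)], [np.int64(254), np.int64(98), np.int64(81)], [np.int64(254), np.int64(87), np.int64(69)], [np.int64(253), np.int64(77), np.int64(58)], [np.int64(207), np.int64(89), np.int64(62)]]
311.0 ((321.0923156738281, 205.7615509033203), (14.760132789611816, 30.512544631958008), 7.125016689300537)
[ 424.42687078 -311.50093578    3.59404506] 663.0 359
tool x angle 0.4634619150824316 turn to key x -0.011009504961211114
tool delta [-28.19163113  -0.7007929  228.45920049]
```

```bash
sed -i 's/m=(((hsv.*astype(np.uint8);/m=((im[...,0]>1.9*im[...,1])\&(im[...,0]>165)).astype(np.uint8);/' fit.py; python3 fit.py
```

```text
[[np.int64(159), np.int64(82), np.int64(68)], [np.int64(255), np.int64(109), np.int64(90)], [np.int64(254), np.int64(100), np.int64(86)], [np.int64(254), np.int64(86), np.int64(70)], [np.int64(253), np.int64(79), np.int64(58)], [np.int64(209), np.int64(90), np.int64(67)]]
705.0 ((322.2135314941406, 196.9063720703125), (15.769598007202148, 50.35868453979492), 6.788974761962891)
[ 4.48155245e+02 -3.01020505e+02  3.69475134e-01] 295.0 766
tool x angle 0.4635890664105446 turn to key x -0.0941139326223479
tool delta [ -2.38190441   0.5703299  228.44246651]
```

Request:
servo_tool --commands '[-0.06, 0.015, 0.7, 0.7, 0.6, 0, 0, 0.7, 0.65, 0.6, 0, 0, 0.7, 0, 0.6, 0, 0, 0.7, 0, 0.6, 0, 0, 0.64, 0, 0.6]' --squeeze 60

```text
clock: 3.12
position: [448.2, -300.8, 89.9]
tool_rot: [3.088, 0.577, -0.0]
force: [0.3, -0.6, 0.4]
finger_gap: 51.1
gripper_force: 0.0
```

Request:
servo_tool --commands '[0, 0, 0, 0, 0.6, 0, 0, 0, 0, 0, 0, 0, 0, 0, 0, 0, 0, 0, 0, 0, 0, 0, 0, 0, 0]' --squeeze 60

```text
clock: 3.75
position: [449.0, -300.9, 91.9]
tool_rot: [3.086, 0.578, 0.002]
force: [-2.2, 0.0, 6.5]
finger_gap: 13.5
gripper_force: 58.8
```

Request:
servo_tool --commands '[0, 0, -0.8, 0, 0, 0, 0, -1, 0, 0, 0, 0, -1, 0, 0, 0, 0, -1, 0, 0, 0.4, -0.4, -1, 0, 0]'

```text
clock: 4.38
position: [457.4, -280.0, 284.2]
tool_rot: [3.088, 0.576, 0.0]
force: [-0.3, -0.5, -1.4]
finger_gap: 13.3
gripper_force: 58.5
```

Request:
servo_tool --commands '[0.8, -0.75, -1, 0, 0, 0.8, -0.75, 0, 0, 0, 0.8, -0.75, 0, 0, 0, 0.8, -0.75, 0, 0, 0, 0.8, -0.75, 0, 0, 0]'

```text
clock: 5.0
position: [552.9, -80.5, 323.0]
tool_rot: [3.088, 0.579, 0.0]
force: [0.4, -0.5, -2.0]
finger_gap: 13.5
gripper_force: 58.5
```

Request:
servo_tool --commands '[0.6, -0.75, 0, 0, 0, 0, 0, 0, 0, 0]'

```text
clock: 5.25
position: [564.3, -43.1, 322.8]
tool_rot: [-3.087, -0.584, -0.0]
force: [-0.4, -0.6, -0.6]
finger_gap: 13.7
gripper_force: 58.5
```

```bash
python3 - <<'E'
from h import *
s=manip.observe();print(s["q"].round(3),s["position"])
f,W,fl=look("wrist",["keyhole","chest","key_collar","key"],"w2.png")
look("scene",["keyhole","chest"]);look("top",["keyhole","chest"])
im=f["pixels"];u,v=map(int,proj(f,W,fl,[627,-27,131]))
a=im[max(v-60,0):v+60,max(u-80,0):u+80];print(u,v,a.shape)
cv2.imwrite("pics/w2c.png",np.vstack([cv2.resize(im,(480,300)),cv2.resize(a,(480,300),interpolation=2)])[:,:,::-1])
E
```

```text
[-0.283  0.37   1.248  0.     1.524  0.913] [564.32626265 -43.09950613 322.7656204 ]
wrist keyhole 0.69 [627. -28. 133.] [330. 118.]
wrist chest 0.77 [639. -28.   2.] [331. 106.]
wrist key_collar 0.9 [ 478. -418.   44.] [512. 290.]
wrist key_collar 0.86 [565. -39. 275.] [315. 230.]
wrist key 0.92 [ 478. -414.    2.] [496. 274.]
wrist key 0.83 [566. -42. 237.] [320. 208.]
scene keyhole 0.73 [629. -26. 130.] [305. 215.]
scene keyhole 0.22 [531. 291.   1.] [431. 224.]
scene chest 0.78 [639. -25.  -2.] [307. 251.]
top keyhole 0.59 [630. -25. 130.] [339. 171.]
top chest 0.57 [642. -28.  -3.] [337. 180.]
328 117 (120, 160, 3)
```

View pics/w2c.png

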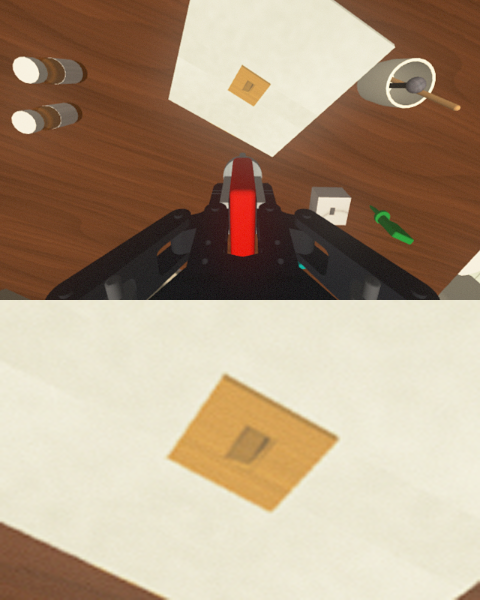

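```bash
python3 - <<'E'
from h import *
f,W,fl=grab("wrist");im=f["pixels"]
def ray(u,v,z):
    d=W[:3,:3]@np.array([(u-f["cx"])/fl,-(v-f["cy"])/fl,-1]);return W[:3,3]+d*(z-W[2,3])/d[2]
a=ray(225,132,66);b=ray(363,208,66);print(a,b,np.linalg.norm(a-b))
d=a-b;yaw=np.arctan2(d[1],d[0])-np.pi/2;print("yaw",yaw)
np.save("yaw.npy",yaw)
# rectify lock plate plane around keyhole
def rect(yaw,k,S=6,H=32):
    ex=np.array([np.cos(yaw)*np.cos(.6),np.sin(yaw)*np.cos(.6),np.sin(.6)]) # up slope
    ey=np.array([-np.sin(yaw),np.cos(yaw),0])
    src=[];dst=[]
    for i,j in((-1,-1),(-1,1),(1,1),(1,-1)):
        src.append(proj(f,W,fl,k+H*(i*ex+j*ey)));dst.append((S*H*(1-j),S*H*(1-i)))  # up=upslope, left=+y
    M=cv2.getPerspectiveTransform(np.float32(src),np.float32(dst));return cv2.warpPerspective(im,M,(2*S*H,2*S*H),flags=cv2.INTER_CUBIC)
r=rect(yaw,np.array([628,-26.5,131.]))
cv2.circle(r,(192,192),2,(255,0,0),-1)
cv2.imwrite("pics/rect.png",r[:,:,::-1])
hsv=cv2.cvtColor(r,cv2.COLOR_RGB2HSV);m=(hsv[...,1]>80).astype(np.uint8)
c=max(cv2.findContours(m,0,2)[0],key=cv2.contourArea);print("plate",cv2.minAreaRect(c))
g=cv2.cvtColor(r,cv2.COLOR_RGB2GRAY);print(g[192,192],np.percentile(g,[5,20,50]))
mask=np.zeros_like(m);mask[110:270,110:270]=1
s=((g<np.median(g[120:150,120:150])*0.8)&(mask>0)).astype(np.uint8)
c=max(cv2.findContours(s,0,2)[0],key=cv2.contourArea);print("slot",cv2.minAreaRect(c))
E
```

```text
[558.1388762   86.94586638  66.        ] [ 526.18845633 -123.03226193   66.        ] 212.39501806684166
yaw -0.15100243300343896
plate ((201.27508544921875, 182.18328857421875), (276.4288024902344, 291.3130187988281), 2.1529626846313477)
76 [150. 169. 175.]
slot ((221.86953735351562, 156.455810546875), (49.00676345825195, 10.994279861450195), 88.15238952636719)
```

View pics/rect.png

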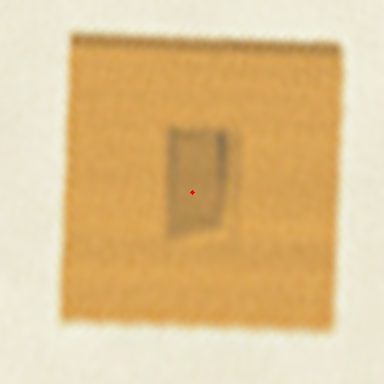

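Request:
servo_tool --commands '[0.4, -0.8, 0, 0, 0, 0.42, -0.85, -0.5, 0, 0, 0.86, 0.5, 0, 0, 0, 0.86, 0.5, 0, 0, 0, 0.86, 0.5, 0, 0, 0]'

```text
clock: 6.48
position: [689.7, 9.5, 342.8]
tool_rot: [3.088, 0.579, 0.0]
force: [-0.4, -1.2, 0.4]
finger_gap: 13.6
gripper_force: 58.7
```

Request:
servo_tool --commands '[0.86, 0.5, 0, 0, 0, 0.86, 0.5, 0, 0, 0, 0.86, 0.5, 0, 0, 0, 0.86, 0.5, 0, 0, 0, 0.86, 0.5, 0, 0, 0]'

```text
clock: 7.1
position: [785.9, -20.0, 303.0]
tool_rot: [3.071, 0.576, 0.11]
force: [-0.1, -0.1, -0.6]
finger_gap: 13.5
gripper_force: 59.3
```

```bash
python3 - <<'E'
from h import *
s=manip.observe();print(s["q"].round(3),s["position"]);print(T_tool(s).round(3))
E
```

```text
[-0.177  1.025  0.186  0.011  1.86   1.027] [785.90345103 -19.97866506 303.04862408]
[[ 9.30000e-01  3.61000e-01  7.20000e-02  7.85903e+02]
 [ 3.62000e-01 -9.32000e-01 -2.00000e-03 -1.99790e+01]
 [ 6.60000e-02  2.80000e-02 -9.97000e-01  3.03049e+02]
 [ 0.00000e+00  0.00000e+00  0.00000e+00  1.00000e+00]]
```

Request:
servo_tool --commands '[0.86, 0.5, -0.5, 0, 0, 0.86, 0.5, -0.5, 0, 0, 0.86, 0.5, -0.5, 0, 0, 0.86, 0.5, -0.5, 0, 0, 0.86, 0.5, -0.5, 0, 0]'

```text
clock: 7.72
position: [794.8, -43.0, 343.8]
tool_rot: [3.034, 0.568, 0.287]
force: [0.6, -0.3, -0.1]
finger_gap: 13.3
gripper_force: 59.3
```

```bash
python3 - <<'E'
from h import *
s=manip.observe();print(s["q"].round(3),s["position"]);print(T_tool(s).round(3))
E
```

```text
[-0.21   0.975  0.187  0.034  1.793  1.001] [794.75921246 -43.01204883 343.80867279]
[[ 9.16000e-01  3.55000e-01  1.88000e-01  7.94759e+02]
 [ 3.63000e-01 -9.32000e-01 -7.00000e-03 -4.30120e+01]
 [ 1.73000e-01  7.40000e-02 -9.82000e-01  3.43809e+02]
 [ 0.00000e+00  0.00000e+00  0.00000e+00  1.00000e+00]]
```

Request:
servo_tool --commands '[0.85, 0.75, -0.5, 0, 0, 0.85, 0.75, -0.5, 0, 0, 0.85, 0.75, -0.5, 0, 0, 0.85, 0.75, -0.5, 0, 0, 0.85, 0.75, -0.5, 0, 0]'

```text
clock: 8.35
position: [795.6, -101.8, 394.7]
tool_rot: [2.976, 0.556, 0.475]
force: [0.4, 0.1, -0.3]
finger_gap: 13.3
gripper_force: 59.3
```

```bash
cat > st.py <<'E'
from h import *
s=manip.observe();T=T_tool(s);z=T[:3,2];print(s["clock"],s["q"].round(3),s["position"].round(1),"tilt",np.arccos(-z[2]).round(3),"az",np.arctan2(z[1],z[0]).round(3));print(T[:3,:3].round(3))
E
python3 st.py
```

```text
8.35 [-0.294  0.915  0.187  0.074  1.726  0.93 ] [ 795.6 -101.8  394.7] tilt 0.321 az -0.061
[[ 0.886  0.34   0.315]
 [ 0.364 -0.931 -0.019]
 [ 0.286  0.131 -0.949]]
```

Request:
servo_tool --commands '[0.87, 0.63, -0.4, 0, 0, 0.87, 0.63, -0.4, 0, 0, 0.87, 0.63, -0.4, 0, 0, 0.87, 0.63, -0.4, 0, 0, 0.87, 0.63, -0.4, 0, 0]'

```text
clock: 8.98
position: [795.3, -127.2, 444.4]
tool_rot: [2.904, 0.54, 0.646]
force: [-0.1, -0.3, -1.3]
finger_gap: 13.3
gripper_force: 59.4
```

```bash
python3 st.py
```

```text
8.975 [-0.334  0.861  0.187  0.107  1.659  0.902] [ 795.3 -127.2  444.4] tilt 0.446 az -0.085
[[ 0.845  0.317  0.43 ]
 [ 0.367 -0.929 -0.036]
 [ 0.388  0.189 -0.902]]
```

Request:
servo_tool --commands '[0.88, 0.75, -0.26, 0, 0, 0.88, 0.75, -0.26, 0, 0, 0.88, 0.75, -0.26, 0, 0, 0.88, 0.75, -0.26, 0, 0, 0.88, 0.75, -0.26, 0, 0]'

```text
clock: 9.6
position: [797.1, -165.9, 485.1]
tool_rot: [2.817, 0.519, 0.815]
force: [-1.0, -0.1, 0.1]
finger_gap: 13.3
gripper_force: 59.4
```

```bash
python3 st.py
```

```text
9.6 [-0.392  0.823  0.187  0.154  1.572  0.858] [ 797.1 -165.9  485.1] tilt 0.578 az -0.108
[[ 0.791  0.283  0.543]
 [ 0.372 -0.926 -0.059]
 [ 0.486  0.249 -0.838]]
```

Request:
servo_tool --commands '[0.88, 0.9, -0.2, 0, 0, -0.91, -0.95, 0.25, 0, 0, -0.91, -0.95, 0.25, 0, 0, -0.91, -0.95, 0.25, 0, 0, -0.91, -0.95, 0.25, 0, 0]'

```text
clock: 10.22
position: [693.0, -110.1, 376.5]
tool_rot: [2.798, 0.514, 0.851]
force: [2.2, -0.0, -0.1]
finger_gap: 13.4
gripper_force: 59.4
```

```bash
python3 st.py
```

```text
10.225 [-0.373  0.377  1.205  0.179  0.977  0.778] [ 693.  -110.1  376.5] tilt 0.606 az -0.111
[[ 0.777  0.275  0.566]
 [ 0.373 -0.926 -0.063]
 [ 0.507  0.26  -0.822]]
```

Request:
servo_tool --commands '[-0.9, -0.99, 0.19, 0, 0, -0.9, -0.99, 0.19, 0, 0, -0.9, -0.99, 0.19, 0, 0, -0.9, -0.99, 0.19, 0, 0, 0, 0, 0, -1, 0]'

```text
clock: 10.85
position: [552.8, -17.9, 235.2]
tool_rot: [2.767, 0.613, 0.829]
force: [0.9, -0.8, 0.1]
finger_gap: 13.3
gripper_force: 59.4
```

Request:
servo_tool --commands '[0, 0, 0, -1, 0, 0, 0, 0, -1, 0, 0, 0, 0, -1, 0, 0, 0, 0, -1, 0, 0, 0, 0, -1, 0]'

```text
clock: 11.48
position: [556.2, -19.8, 238.7]
tool_rot: [2.543, 1.052, 0.753]
force: [0.1, -0.4, -0.3]
finger_gap: 13.5
gripper_force: 59.4
```

Request:
servo_tool --commands '[0, 0, 0, -1, 0, 0, 0, 0, -1, 0, 0, 0, 0, -1, 0, 0, 0, 0, -1, 0, 0, 0, 0, -1, 0]'

```text
clock: 12.1
position: [556.1, -19.8, 238.7]
tool_rot: [2.267, 1.443, 0.654]
force: [-0.7, -0.8, -1.5]
finger_gap: 13.1
gripper_force: 59.4
```

Request:
servo_tool --commands '[0, 0, 0, -1, 0, 0, 0, 0, -1, 0, 0, 0, 0, -1, 0, 0, 0, 0, -1, 0, 0, 0, 0, -1, 0]'

```text
clock: 12.72
position: [556.1, -19.8, 238.6]
tool_rot: [1.942, 1.779, 0.542]
force: [-0.4, -0.1, -0.4]
finger_gap: 13.1
gripper_force: 59.4
```

Request:
servo_tool --commands '[0, 0, 0, -1, 0, 0, 0, 0, -1, 0, 0, 0, 0, -1, 0, 0, 0, 0, -1, 0, 0, 0, 0, -1, 0]'

```text
clock: 13.35
position: [556.1, -19.8, 238.6]
tool_rot: [1.578, 2.056, 0.419]
force: [-0.7, 0.5, -0.5]
finger_gap: 13.0
gripper_force: 59.4
```

Request:
servo_tool --commands '[0, 0, 0, -1, 0, 0, 0, 0, -1, 0, 0, 0, 0, -1, 0, 0, 0, 0, -1, 0, 0, 0, 0, -1, 0]'

```text
clock: 13.98
position: [556.2, -19.8, 238.7]
tool_rot: [1.184, 2.272, 0.289]
force: [-0.5, -0.1, -1.0]
finger_gap: 13.5
gripper_force: 59.4
```

Request:
servo_tool --commands '[0, 0, 0, -1, 0, 0, 0, 0, -1, 0, 0, 0, 0, -1, 0, 0, 0, 0, -1, 0, 0, 0, 0, -1, 0]'

```text
clock: 14.6
position: [556.1, -19.8, 238.7]
tool_rot: [0.765, 2.425, 0.154]
force: [-0.7, 0.5, -0.4]
finger_gap: 13.5
gripper_force: 59.4
```

Request:
servo_tool --commands '[0, 0, 0, -1, 0, 0, 0, 0, -1, 0, 0, 0, 0, -1, 0, 0, 0, 0, -1, 0, 0, 0, 0, 0, 0]'

```text
clock: 15.22
position: [556.1, -19.8, 238.6]
tool_rot: [0.423, 2.501, 0.045]
force: [-0.0, -0.2, -1.2]
finger_gap: 13.0
gripper_force: 59.4
```

```bash
python3 st.py; python3 - <<'E'
from h import *
f,W,fl=look("wrist",["keyhole","key_collar","key"],"w3.png");print(np.linalg.inv(T_tool(manip.observe()))@np.array([628.5,-28.2,131.2,1]))
E
```

```text
15.225 [-0.289  0.156  1.862  0.199  0.535 -1.666] [556.1 -19.8 238.6] tilt 0.605 az -0.111
[[-0.772  0.289  0.566]
 [ 0.31   0.949 -0.063]
 [-0.555  0.127 -0.822]]
wrist keyhole 0.93 [624. -29. 130.] [322. 188.]
wrist key_collar 0.91 [583. -20. 201.] [329. 232.]
wrist key 0.61 [601. -27. 167.] [320. 206.]
[  0.75963251  -0.85887296 129.61477358   1.        ]
```

View pics/w3.png

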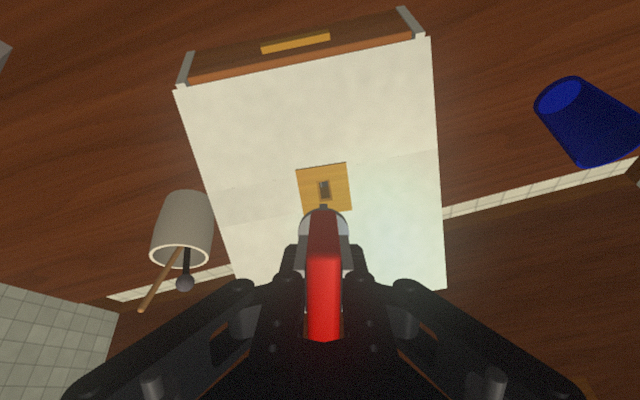

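Request:
servo_tool --commands '[0, 0, 0, -1, 0, 0, 0, 0, -1, 0, 0, 0, 0, 0, 0]'

```text
clock: 15.8
position: [556.1, -19.4, 238.3]
tool_rot: [0.248, 2.525, -0.01]
force: [0.4, 0.9, -0.2]
finger_gap: 13.4
gripper_force: 59.4
```

```bash
python3 - <<'E'
from h import *
f,W,fl=grab("wrist","w4.png");im=f["pixels"];T=T_tool(manip.observe());k=(np.linalg.inv(T)@np.array([628.5,-28.2,131.2,1]))[:3];print("keyhole in tool",k)
W=np.array(f["hand_eye"])
D=k[2]
print("tip px",[np.round(proj(f,W,fl,p),1) for p in([5,0,85],[-5,0,85],[0,1.8,85],[0,0,47])])
S=8;H=30
src=[proj(f,W,fl,np.array([i*H,j*H,D])) for i,j in((1,-1),(1,1),(-1,1),(-1,-1))]
M=cv2.getPerspectiveTransform(np.float32(src),np.float32([(0,0),(2*S*H,0),(2*S*H,2*S*H),(0,2*S*H)]))
r=cv2.warpPerspective(im,M,(480,480),flags=cv2.INTER_CUBIC)  # up=tool x, right=tool y
cv2.drawMarker(r,(240,240),(0,0,255),0,20)
a=cv2.resize(im[150:250,270:370],(300,300),interpolation=2)
out=np.zeros((480,800,3),np.uint8);out[:,:480]=r;out[:300,490:790]=a
cv2.imwrite("pics/r4.png",out[:,:,::-1])
E
```

```text
keyhole in tool [  0.74376655  -0.85081376 129.54248476]
tip px [array([324.9, 204. ]), array([324.9, 216.2]), array([327.2, 210.1]), array([325.2, 231.8])]
```

View pics/r4.png

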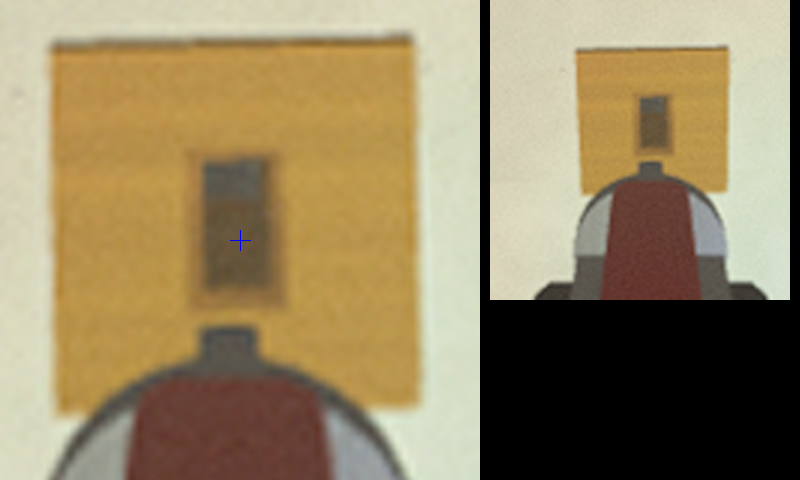

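Request:
servo_tool --commands '[0.04, 0.01, 0.5, 0, 0, 0, 0, 0.5, 0, 0, 0, 0, 0.25, 0, 0, 0, 0, 0.2, 0, 0, 0, 0, 0, 0, 0]'

```text
clock: 16.48
position: [587.7, -22.4, 189.5]
tool_rot: [0.246, 2.525, -0.01]
force: [-0.1, -0.4, -1.1]
finger_gap: 13.2
gripper_force: 59.4
```

```bash
cat > ft.py <<'E'
from h import *
s=manip.observe();T=T_tool(s);print(s["clock"],"F tool",(T[:3,:3].T@s["force"]).round(1),"M tool",(T[:3,:3].T@s["ft_torque"]).round(2),"keyhole in tool",(np.linalg.inv(T)@np.array([628.5,-28.2,131.2,1]))[:3].round(1), "gap",round(s["finger_gap"],1))
E
python3 ft.py
```

```text
16.475 F tool [ 0.6 -0.4  0.9] M tool [ 0.02  0.32 -0.  ] keyhole in tool [-0.9 -1.3 71.4] gap 13.2
```

Request:
servo_tool --commands '[0, 0, 0.2, 0, 0, 0, 0, 0.2, 0, 0, 0, 0, 0, 0, 0]'

```text
clock: 16.85
position: [596.8, -23.4, 175.9]
tool_rot: [0.246, 2.526, -0.01]
force: [-0.2, 0.6, -0.8]
finger_gap: 13.6
gripper_force: 59.3
```

```bash
python3 ft.py
```

```text
16.85 F tool [0.7 0.6 0.5] M tool [ 0.04  0.34 -0.03] keyhole in tool [-1.1 -1.2 55. ] gap 13.6
```

Request:
servo_tool --commands '[0, 0, 0.15, 0, 0, 0, 0, 0.04, 0, 0, 0, 0, 0, 0, 0]'

```text
clock: 17.23
position: [600.9, -23.8, 170.1]
tool_rot: [0.246, 2.526, -0.01]
force: [0.0, 0.3, -0.6]
finger_gap: 13.1
gripper_force: 59.5
```

```bash
python3 ft.py
```

```text
17.225 F tool [0.4 0.2 0.5] M tool [ 0.03  0.34 -0.01] keyhole in tool [-1.  -1.3 47.9] gap 13.1
```

Request:
servo_tool --commands '[0, 0, 0.05, 0, 0, 0, 0, 0, 0, 0]'

```text
clock: 17.48
position: [601.5, -23.7, 169.8]
tool_rot: [0.245, 2.525, -0.01]
force: [-19.5, 0.7, 15.3]
finger_gap: 13.1
gripper_force: 62.9
```

```bash
python3 ft.py
```

```text
17.475 F tool [  7.2  -2.1 -23.7] M tool [0.64 1.54 0.04] keyhole in tool [-0.7 -1.4 47.3] gap 13.1
```

Request:
servo_tool --commands '[0, 0, 0.03, 0, 0, 0, 0, 0, 0, 0]'

```text
clock: 17.73
position: [601.7, -23.7, 169.7]
tool_rot: [0.244, 2.525, -0.01]
force: [-33.3, 1.6, 30.5]
finger_gap: 13.4
gripper_force: 65.5
```

```bash
python3 ft.py
```

```text
17.725 F tool [  9.9  -2.8 -44. ] M tool [1.12 2.34 0.06] keyhole in tool [-0.6 -1.5 47.1] gap 13.4
```

Request:
servo_tool --commands '[0.015, 0, -0.025, 0, 0, 0, 0, 0, 1, 0, 0, 0, 0, 1, 0, 0, 0, 0, 1, 0, 0, 0, 0, 1, 0]'

```text
clock: 18.35
position: [602.3, -24.1, 170.4]
tool_rot: [0.596, 2.465, 0.1]
force: [-12.8, -0.4, 16.9]
finger_gap: 13.5
gripper_force: 62.2
```

```bash
python3 ft.py
```

```text
18.35 F tool [  0.   -2.  -21.1] M tool [ 0.8   0.37 -0.17] keyhole in tool [ 0.2 -1.3 47.3] gap 13.5
```

Request:
servo_tool --commands '[0, 0, 0, 1, 0, 0, 0, 0, 1, 0, 0, 0, 0, 1, 0]'

```text
clock: 18.73
position: [602.2, -24.4, 170.3]
tool_rot: [0.853, 2.396, 0.182]
force: [-14.0, -1.9, 15.9]
finger_gap: 13.2
gripper_force: 62.2
```

```bash
python3 ft.py
```

```text
18.725 F tool [ -0.1  -4.1 -20.9] M tool [ 1.34  0.15 -0.15] keyhole in tool [-0.  -1.  47.3] gap 13.2
```

Request:
servo_tool --commands '[0, 0, 0, 1, 0, 0, 0, 0, 1, 0, 0, 0, 0, 1, 0, 0, 0, 0, 1, 0, 0, 0, 0, 1, 0]'

```text
clock: 19.35
position: [601.9, -24.7, 170.1]
tool_rot: [1.267, 2.23, 0.316]
force: [-16.5, -4.8, 17.0]
finger_gap: 13.5
gripper_force: 62.5
```

```bash
python3 ft.py
```

```text
19.35 F tool [ -3.3  -6.7 -23. ] M tool [ 1.93 -0.59 -0.15] keyhole in tool [-0.3 -0.4 47.3] gap 13.5
```

Request:
servo_tool --commands '[0, 0, 0, 1, 0, 0, 0, 0, 1, 0, 0, 0, 0, 1, 0, 0, 0, 0, 1, 0, 0, 0, 0, 1, 0]'

```text
clock: 19.98
position: [601.5, -24.8, 169.8]
tool_rot: [1.657, 2.002, 0.444]
force: [-19.7, -6.1, 17.2]
finger_gap: 13.4
gripper_force: 62.9
```

```bash
python3 ft.py
```

```text
19.975 F tool [ -6.2  -7.9 -24.9] M tool [ 2.04 -1.4  -0.11] keyhole in tool [-0.4  0.2 47.2] gap 13.4
```

Request:
servo_tool --commands '[-0.01, -0.012, 0, 1, 0, 0, 0, 0, 1, 0, 0, 0, 0, 1, 0, 0, 0, 0, 1, 0, 0, 0, 0, 1, 0]'

```text
clock: 20.6
position: [601.0, -25.0, 169.5]
tool_rot: [2.013, 1.713, 0.565]
force: [-21.8, -3.1, 18.1]
finger_gap: 13.6
gripper_force: 63.2
```

```bash
python3 ft.py; python3 - <<'E'
from h import *
look("scene",["keyhole","key_collar","jar_a","cork_pad"]);look("top",["cork_pad","jar_a","key_collar"],"t5.png")
E
```

```text
20.6 F tool [ -5.9  -6.9 -27. ] M tool [ 1.44 -1.62 -0.11] keyhole in tool [-0.1  1.  47.2] gap 13.6
scene keyhole 0.49 [626. -26. 128.] [305. 215.]
scene key_collar 0.72 [ 350. -267.   42.] [237. 156.]
scene key_collar 0.67 [ 469. -411.   36.] [177. 184.]
scene jar_a 0.59 [526.  53.   9.] [341. 215.]
scene jar_a 0.57 [510. -65.   8.] [298. 208.]
top cork_pad 0.73 [ 728. -266.    1.] [419. 152.]
top key_collar 0.69 [ 349. -271.   36.] [429. 287.]
top key_collar 0.52 [ 475. -413.   36.] [480. 240.]
top key_collar 0.38 [631. -24. 127.] [338. 171.]
```

Request:
servo_tool --commands '[0, 0, 0, 1, 0, 0, 0, 0, 0, 0, 0, 0, -0.01, 0, 0, 0, 0, 0, 0, 0]'

```text
clock: 21.55
position: [600.8, -24.9, 169.4]
tool_rot: [2.078, 1.65, 0.588]
force: [-16.3, -4.3, 13.5]
finger_gap: 13.2
gripper_force: 62.1
```

```bash
python3 ft.py; python3 - <<'E'
from h import *
look("scene",["jar_a","cork_pad"]);look("top",["cork_pad","jar_a"])
E
```

```text
21.55 F tool [ -6.6  -4.5 -20. ] M tool [ 1.13 -1.53 -0.05] keyhole in tool [-0.1  1.2 47.3] gap 13.2
scene jar_a 0.68 [642. -25.  -2.] [307. 252.]
scene jar_a 0.66 [481.  57.   7.] [343. 203.]
scene jar_a 0.58 [467. -61.   7.] [301. 197.]
scene jar_a 0.39 [628. -27. 131.] [304. 214.]
scene cork_pad 0.53 [475.  -0.   7.] [323. 200.]
top jar_a 0.54 [530. 291.  -2.] [222. 216.]
```

Request:
servo_tool --commands '[0, 0, 0, 0, 0, 0, 0, 0, 0, 0.4, 0, 0, 0, 0, 0.4, 0, 0, 0, 0, 0.4]'

```text
clock: 22.35
position: [601.2, -24.2, 168.1]
tool_rot: [2.08, 1.651, 0.588]
force: [1.0, 0.2, -0.5]
finger_gap: 34.1
gripper_force: 0.0
```

Request:
servo_tool --commands '[0, 0, -0.4, 0, 0.4, 0, 0, -0.8, 0, 0.4, 0, 0, -1, 0, 0.4, 0, 0, 0, 0, 0.4]'

```text
clock: 22.85
position: [551.5, -18.8, 243.1]
tool_rot: [2.076, 1.648, 0.591]
force: [0.6, 0.2, -0.0]
finger_gap: 34.2
gripper_force: 0.0
```

```bash
python3 st.py; python3 - <<'E'
from h import *
f,W,fl=look("wrist",["keyhole","key_collar","key"],"w6.png")
f2,W2,_=look("scene",["bottle","cork_pad","jar_a"],"s6.png");look("top",["bottle","cork_pad","jar_a"])
cv2.imwrite("pics/c6.png",np.hstack([cv2.resize(f["pixels"][60:360,100:540],(440,300)),cv2.resize(f2["pixels"][150:270,220:364],(360,300))])[:,:,::-1])
E
```

```text
22.85 [-0.29   0.139  1.87   0.2    0.54  -0.201] [551.5 -18.8 243.1] tilt 0.609 az -0.111
[[ 0.206  0.797  0.568]
 [ 0.976 -0.207 -0.063]
 [ 0.067  0.568 -0.82 ]]
wrist keyhole 0.74 [630. -29. 132.] [324. 191.]
wrist key_collar 0.62 [628. -24. 131.] [320. 186.]
wrist key 0.96 [651. -33.  97.] [322. 182.]
scene bottle 0.82 [531. 296.  -2.] [432. 225.]
scene bottle 0.72 [447. 289.   4.] [427. 199.]
scene cork_pad 0.51 [475.   0.   8.] [323. 200.]
scene jar_a 0.74 [483.  57.   7.] [343. 204.]
scene jar_a 0.6 [467. -59.   6.] [302. 197.]
scene jar_a 0.25 [629. -25. 128.] [305. 216.]
top bottle 0.92 [451. 288.  -1.] [221. 245.]
top bottle 0.69 [528. 290.  -1.] [222. 217.]
```

View pics/c6.png

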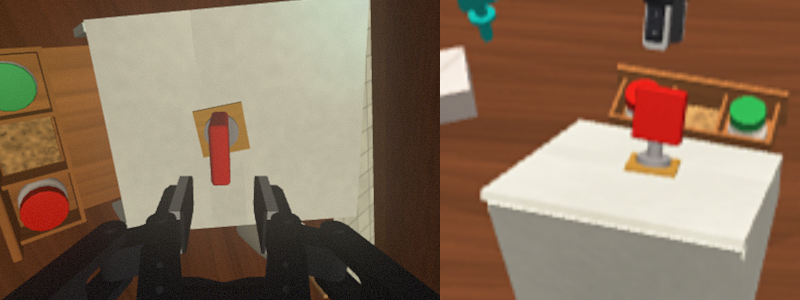

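Request:
servo_tool --commands '[0.9, -0.49, -0.13, 0, 1, 0.9, -0.49, -0.13, 0, 1, 0.9, -0.49, -0.13, 0, 1, 0.9, -0.49, -0.13, 0, 1, 0.9, -0.49, -0.13, 0, 1]'

```text
clock: 24.08
position: [495.2, 180.1, 218.9]
tool_rot: [2.08, 1.65, 0.589]
force: [0.3, 0.6, -0.2]
finger_gap: 85.6
gripper_force: 0.0
```

Request:
servo_tool --commands '[0.9, -0.49, -0.13, 0, 1, 0.9, -0.49, -0.13, 0, 1, 0.9, -0.49, -0.13, 0, 1, 0, 0, 0, 1, 1, 0, 0, 0, 1, 1]'

```text
clock: 24.7
position: [461.8, 298.2, 205.6]
tool_rot: [2.209, 1.513, 0.633]
force: [1.0, -0.5, -0.2]
finger_gap: 85.6
gripper_force: 0.0
```

Request:
servo_tool --commands '[0, 0, 0, 1, 1, 0, 0, 0, 1, 1, 0, 0, 0, 1, 1, 0, 0, 0, 1, 1, 0, 0, 0, 1, 1]'

```text
clock: 25.32
position: [462.1, 297.5, 205.8]
tool_rot: [2.496, 1.131, 0.735]
force: [0.3, -0.4, 0.2]
finger_gap: 85.5
gripper_force: 0.0
```

Request:
servo_tool --commands '[0, 0, 0, 1, 1, 0, 0, 0, 1, 1, 0, 0, 0, 1, 1, 0, 0, 0, 1, 1, 0, 0, 0, 1, 1]'

```text
clock: 25.95
position: [462.0, 297.5, 205.7]
tool_rot: [2.726, 0.698, 0.821]
force: [-0.7, 0.8, 0.4]
finger_gap: 85.4
gripper_force: 0.0
```

Request:
servo_tool --commands '[0, 0, 0, 1, 1, 0, 0, 0, 1, 1, 0, 0, 0, 1, 1, 0, 0, 0, 1, 1, 0, 0, 0, 1, 1]'

```text
clock: 26.58
position: [462.1, 297.5, 205.8]
tool_rot: [2.89, 0.221, 0.888]
force: [-0.4, 0.5, 0.5]
finger_gap: 85.4
gripper_force: 0.0
```

Request:
servo_tool --commands '[0, 0, 0, 1, 1, 0, 0, 0, 1, 1, 0, 0, 0, 1, 1, 0, 0, 0, 0.8, 1, 0, 0, 0, 0, 1]'

```text
clock: 27.2
position: [462.1, 297.5, 205.8]
tool_rot: [2.964, -0.163, 0.924]
force: [0.1, -0.9, -0.5]
finger_gap: 85.7
gripper_force: 0.0
```

```bash
python3 st.py; python3 - <<'E'
from h import *
f,W,fl=look("wrist",["bottle","cork_pad","jar_a"],"w7.png")
look("top",["cork_pad","jar_a","bottle"])
G=np.array([529,291,92.]);print("TCP target delta in tool",(T_tool(manip.observe())[:3,:3].T@(G-manip.observe()["position"])).round(1),"minus 6 z")
print(proj(f,W,fl,[529,291,105]),proj(f,W,fl,[529,291,0]))
E
```

```text
27.2 [ 0.496  0.262  1.824 -0.588  0.623  2.585] [462.1 297.5 205.8] tilt 0.604 az -0.11
[[ 0.818 -0.11   0.565]
 [-0.09  -0.994 -0.062]
 [ 0.568 -0.    -0.823]]
wrist bottle 0.92 [530. 291.   4.] [321. 220.]
wrist bottle 0.63 [447. 287.   1.] [332. 290.]
wrist cork_pad 0.84 [473.   3.   7.] [564. 240.]
wrist jar_a 0.85 [483.  51.  12.] [525. 236.]
wrist jar_a 0.81 [469. -62.  12.] [621. 237.]
top cork_pad 0.77 [476.  -2.  10.] [327. 237.]
top jar_a 0.66 [ 447. -299.   -4.] [434. 250.]
top jar_a 0.62 [470. -60.   9.] [348. 240.]
top jar_a 0.56 [485.  58.   9.] [305. 234.]
top jar_a 0.41 [653. -29.  98.] [339. 166.]
top bottle 0.89 [527. 286.  -0.] [223. 217.]
top bottle 0.38 [446. 290.  -0.] [220. 247.]
TCP target delta in tool [ -9.3  -0.9 131.9] minus 6 z
(np.float64(320.37484488965885), np.float64(198.75253879255357)) (np.float64(321.06594348533014), np.float64(221.39269973597044))
```

View pics/w7.png

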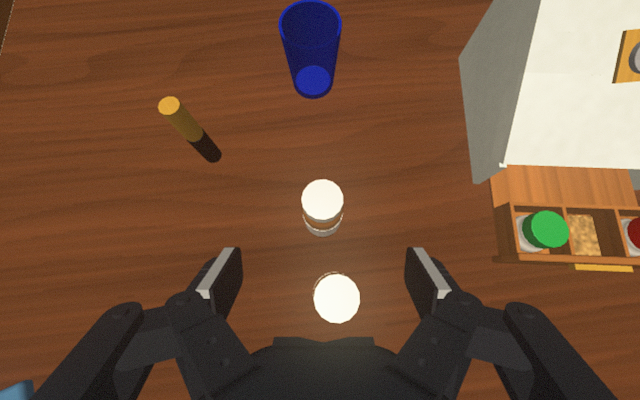

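Request:
servo_tool --commands '[-0.19, -0.02, 0.5, 0, 1, 0, 0, 0.8, 0, 1, 0, 0, 0.8, 0, 1, 0, 0, 0.6, 0, 1, 0, 0, 0.38, 0, 1]' --squeeze 35

```text
clock: 28.22
position: [525.8, 291.1, 99.1]
tool_rot: [2.964, -0.164, 0.923]
force: [-0.3, -0.6, 1.1]
finger_gap: 85.4
gripper_force: 0.0
```

Request:
servo_tool --commands '[0, 0, 0, 0, 1, 0, 0, 0, 0, 0.3, 0, 0, 0, 0, 0.3, 0, 0, 0, 0, 0.3, 0, 0, 0, 0, 0.3]'

```text
clock: 28.85
position: [525.7, 291.6, 101.0]
tool_rot: [2.964, -0.164, 0.926]
force: [-1.4, -0.2, 5.2]
finger_gap: 37.8
gripper_force: 34.6
```

```bash
python3 st.py;python3 ft.py
```

```text
28.85 [ 0.423  0.513  1.786 -0.788  0.42   2.766] [525.7 291.6 101. ] tilt 0.606 az -0.109
[[ 0.817 -0.11   0.566]
 [-0.091 -0.994 -0.062]
 [ 0.569 -0.001 -0.822]]
28.85 F tool [ 1.8  0.3 -5.1] M tool [-0.11 -0.01 -0.02] keyhole in tool [130.2 306.5  53. ] gap 37.8
```

Request:
servo_tool --commands '[0.28, 0, -0.41, 0, 0.3, 0.57, 0, -0.82, 0, 0.3, 0.57, 0, -0.82, 0, 0.3, -0.02, 0.4, -0.02, 0, 0.3, -0.05, 0.8, -0.04, 0, 0.3]'

```text
clock: 29.48
position: [515.9, 243.3, 199.1]
tool_rot: [2.965, -0.162, 0.921]
force: [-0.2, -0.5, -1.6]
finger_gap: 37.2
gripper_force: 35.3
```

Request:
servo_tool --commands '[-0.05, 0.9, -0.04, 0, 0.3, -0.05, 0.9, -0.04, 0, 0.3, -0.05, 0.9, -0.04, 0, 0.3, -0.05, 0.9, -0.04, 0, 0.3, -0.05, 0.9, -0.03, 0, 0.3]'

```text
clock: 30.1
position: [483.0, 65.0, 199.2]
tool_rot: [2.965, -0.165, 0.92]
force: [1.0, 0.2, -1.7]
finger_gap: 37.2
gripper_force: 35.3
```

Request:
servo_tool --commands '[-0.05, 0.8, -0.03, 0, 0.3, -0.05, 0.5, -0.03, 0, 0.3, -0.05, 0.4, 0, 0, 0.3, 0, 0, 0, 0, 0.3]'

```text
clock: 30.6
position: [469.6, -1.3, 198.0]
tool_rot: [2.965, -0.168, 0.92]
force: [-0.2, -0.7, -2.0]
finger_gap: 37.2
gripper_force: 35.4
```

```bash
python3 st.py; python3 ft.py; python3 - <<'E'
from h import *
f,W,fl=look("wrist",["bottle","cork_pad","jar_a"])
f2,W2,_=look("scene",["cork_pad","jar_a","bottle"]);f3,W3,_=look("top",["cork_pad","jar_a","bottle"])
cv2.imwrite("pics/c8.png",np.vstack([np.hstack([cv2.resize(f2["pixels"][130:250,260:404],(360,300)),cv2.resize(f3["pixels"][170:290,255:399],(360,300))]),cv2.resize(f["pixels"][100:350,20:620],(720,300))])[:,:,::-1])
E
```

```text
30.6 [-0.31   0.023  2.133  0.284  0.407  1.146] [469.6  -1.3 198. ] tilt 0.602 az -0.112
[[ 0.819 -0.113  0.562]
 [-0.093 -0.994 -0.063]
 [ 0.566 -0.001 -0.824]]
30.6 F tool [-1.2  0.7  1.6] M tool [-0.02 -0.41 -0.02] keyhole in tool [ 94.8   8.8 146.2] gap 37.2
wrist bottle 0.98 [448. 290.  -1.] [ 62. 329.]
wrist bottle 0.59 [473.  -1.  98.] [320. 273.]
scene cork_pad 0.5 [476.  -2.   8.] [322. 200.]
scene jar_a 0.69 [486.  58.   8.] [344. 204.]
scene jar_a 0.4 [469. -60.  10.] [302. 197.]
scene bottle 0.72 [477.   4.  98.] [324. 178.]
scene bottle 0.63 [447. 289.   5.] [427. 199.]
top jar_a 0.44 [464. -61.  10.] [348. 242.]
top jar_a 0.41 [485.  58.   8.] [305. 234.]
top bottle 0.88 [448. 287.  -1.] [221. 246.]
top bottle 0.55 [476.  -1.  98.] [328. 234.]
top bottle 0.32 [635. 427.   3.] [175. 178.]
```

View pics/c8.png

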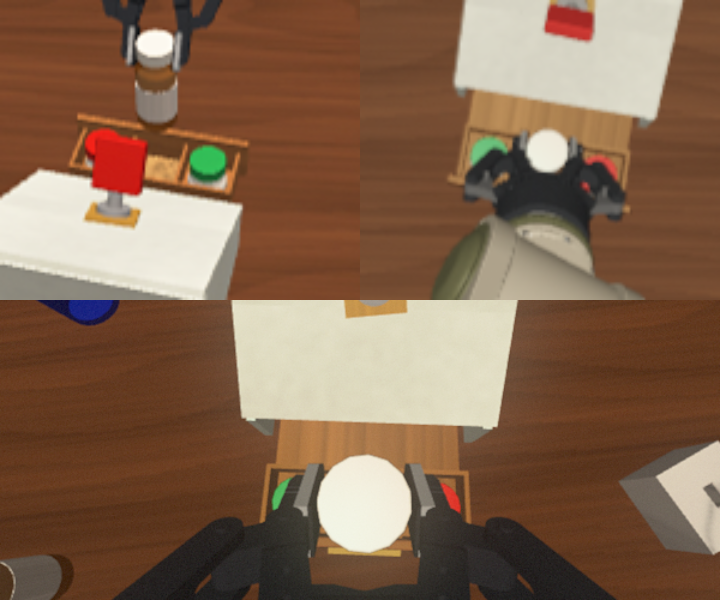

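Request:
servo_tool --commands '[0.05, -0.03, 0.035, 0, 0.3, -0.25, 0, 0.364, 0, 0.3, -0.34, 0, 0.495, 0, 0.3, -0.34, 0, 0.495, 0, 0.3, -0.14, 0, 0.204, 0, 0.3]'

```text
clock: 31.82
position: [473.1, 0.5, 122.4]
tool_rot: [2.965, -0.164, 0.921]
force: [0.5, 0.0, -1.5]
finger_gap: 37.5
gripper_force: 35.4
```

Request:
servo_tool --commands '[0, 0, 0, 0, 0.3]'

```text
clock: 31.95
position: [473.3, 0.5, 123.1]
tool_rot: [2.965, -0.164, 0.922]
force: [0.5, 0.2, -1.6]
finger_gap: 37.5
gripper_force: 35.4
```

```bash
python3 st.py; python3 ft.py; python3 - <<'E'
from h import *
f2,W2,_=look("scene",["cork_pad","jar_a","bottle"]);f3,W3,_=look("top",["cork_pad","jar_a","bottle"])
print(manip.observe()["force"])
E
```

```text
31.95 [-0.302  0.192  2.208  0.638  0.183  0.783] [473.3   0.5 123.1] tilt 0.603 az -0.109
[[ 0.819 -0.11   0.564]
 [-0.091 -0.994 -0.062]
 [ 0.567 -0.001 -0.824]]
31.95 F tool [-0.5 -0.2  1.6] M tool [-0.02 -0.38 -0.01] keyhole in tool [134.2  11.5  82.6] gap 37.5
scene cork_pad 0.16 [628. -24. 130.] [306. 215.]
scene jar_a 0.65 [483.  59.   8.] [344. 203.]
scene jar_a 0.42 [467. -58.   9.] [302. 196.]
scene jar_a 0.17 [ 724. -262.   -1.] [205. 274.]
scene bottle 0.94 [481.   1.  23.] [323. 198.]
scene bottle 0.74 [446. 288.   4.] [426. 199.]
top jar_a 0.6 [466. -61.  10.] [348. 241.]
top jar_a 0.57 [482.  55.   9.] [306. 235.]
top bottle 0.61 [448. 288.  -2.] [221. 246.]
top bottle 0.52 [480.  -4.  23.] [328. 235.]
[-0.53362213  0.14033536 -2.18411665]
```

Request:
servo_tool --commands '[-0.06, 0.02, 0.085, 0, 0.3, 0, 0, 0, 0, 0.3]'

```text
clock: 32.6
position: [473.2, -0.3, 119.5]
tool_rot: [2.964, -0.164, 0.924]
force: [0.1, -0.0, -2.4]
finger_gap: 37.1
gripper_force: 35.4
```

Request:
servo_tool --commands '[-0.045, 0, 0.06, 0, 0.3, 0, 0, 0, 0, 0.3]'

```text
clock: 32.85
position: [473.1, -0.3, 116.6]
tool_rot: [2.964, -0.164, 0.924]
force: [-0.2, -0.9, -2.4]
finger_gap: 37.3
gripper_force: 35.4
```

Request:
servo_tool --commands '[-0.03, 0, 0.04, 0, 0.3, 0, 0, 0, 0, 0.3]'

```text
clock: 33.1
position: [474.2, -0.6, 115.8]
tool_rot: [2.962, -0.164, 0.929]
force: [-0.1, 2.3, 7.3]
finger_gap: 37.3
gripper_force: 36.1
```

Request:
servo_tool --commands '[0, 0, 0, 0, 0.5, 0, 0, 0, 0, 0.6, 0, 0, 0, 0, 0.8, 0, 0, 0, 0, 0.8]'

```text
clock: 33.6
position: [473.0, -0.3, 114.5]
tool_rot: [2.964, -0.164, 0.924]
force: [0.6, -0.0, 0.0]
finger_gap: 68.2
gripper_force: 0.0
```

Request:
servo_tool --commands '[0, 0, -0.3, 0, 0.8, 0, 0, -0.7, 0, 0.8, 0, 0, -1, 0, 0.8, 0, 0, -1, 0, 0.8, 0, 0, 0, 0, 0.8]'

```text
clock: 34.22
position: [405.3, 7.1, 215.5]
tool_rot: [2.96, -0.163, 0.931]
force: [1.1, -1.1, -0.7]
finger_gap: 68.3
gripper_force: 0.0
```

```bash
python3 st.py; python3 - <<'E'
from h import *
f,W,fl=look("wrist",["bottle","cork_pad","jar_a","key_collar","keyhole"])
f2,W2,_=look("scene",["key_collar","jar_a","bottle","tumbler","mascara","brush_pot"]);f3,W3,_=look("top",["key_collar","jar_a","bottle"])
cv2.imwrite("pics/c9.png",np.vstack([np.hstack([cv2.resize(f2["pixels"][130:250,260:404],(360,300)),cv2.resize(f3["pixels"][150:270,255:399],(360,300))]),cv2.resize(f["pixels"][50:350,20:620],(600,300))[:,:].copy() if 0 else cv2.resize(f["pixels"][50:300,20:620],(720,300))])[:,:,::-1])
E
```

```text
34.225 [-0.357 -0.179  2.262  0.304  0.482  1.095] [405.3   7.1 215.5] tilt 0.61 az -0.112
[[ 0.815 -0.11   0.569]
 [-0.09  -0.994 -0.064]
 [ 0.573  0.001 -0.82 ]]
wrist bottle 0.97 [477.  -2.  17.] [322. 218.]
wrist bottle 0.58 [449. 288.   2.] [ 88. 268.]
wrist bottle 0.5 [ 728. -263.    3.] [470.  45.]
wrist cork_pad 0.55 [473.   0.   9.] [321. 222.]
wrist jar_a 0.97 [484.  49.   9.] [281. 218.]
wrist jar_a 0.68 [465. -63.  10.] [372. 223.]
wrist key_collar 0.59 [628. -25. 130.] [329.  44.]
wrist key_collar 0.56 [ 347. -272.   39.] [590. 305.]
wrist key_collar 0.21 [648. -32.  99.] [332.  51.]
wrist keyhole 0.57 [627. -30. 132.] [334.  42.]
scene key_collar 0.75 [ 350. -269.   40.] [236. 156.]
scene key_collar 0.75 [ 472. -408.   36.] [177. 185.]
scene key_collar 0.62 [627. -23. 129.] [306. 215.]
scene jar_a 0.68 [483.  59.   8.] [344. 203.]
scene jar_a 0.51 [468. -56.   6.] [303. 197.]
scene bottle 0.8 [480.   3.  15.] [324. 200.]
scene bottle 0.68 [444. 291.   4.] [428. 198.]
scene tumbler 0.71 [738. 283.  -2.] [436. 296.]
scene mascara 0.74 [635. 430.   3.] [492. 260.]
scene brush_pot 0.75 [479.   2.  15.] [324. 199.]
scene brush_pot 0.58 [ 729. -262.   -2.] [205. 276.]
top key_collar 0.75 [629. -24. 129.] [338. 172.]
top key_collar 0.62 [ 473. -411.   36.] [480. 240.]
top key_collar 0.54 [ 355. -272.   37.] [430. 285.]
top jar_a 0.77 [486.  59.   9.] [305. 233.]
top jar_a 0.47 [462. -59.   8.] [348. 243.]
top bottle 0.85 [449. 290.   0.] [220. 245.]
top bottle 0.7 [477.  -2.  15.] [327. 237.]
top bottle 0.68 [467. -60.   9.] [348. 241.]
```

View pics/c9.png

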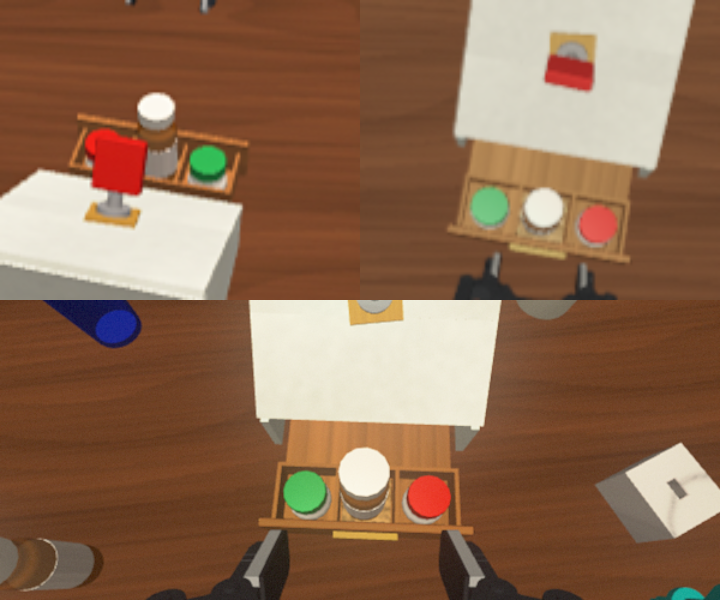

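The bottle stands upright on the cork pad between the two jars. The drawer is open, the key is home, and the gripper is clear.

```bash
python3 -c "
from bench import manip
print(manip.hand_in())"
```

```text
the job is handed in; nothing more can be done
None
```

The job is handed in at about 34 s: my last pictures show the key home and turned in the lock, the drawer fully open and the amber bottle upright on the cork pad, but the hand-in call returned no verdict.

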